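Hold the rolling pin down in its V-stand

TASK

The rolling pin's end knob has to be screwed tight by a helper, and the V-stand it must lie in is blocked by the bench scraper. Draw the scraper straight up out of the stand's slot and stand it blade-down in the utensil caddy, let it go, then take the thick rolling pin (the one with a knob on one end) from the rack and lay it about centred in both V notches, either way round. Finish while still holding the pin pressed firmly down onto both sides of the V, with about 1 kg of push, without letting up; leave the slim pin, the bowl and the jar alone.

Things in the scene. Friction and masses are not known exactly. Their poses are not given: they have to be found in the camera images.
- stand: fixed rigid wooden stand. Origin: centre of its underside; x along the V groove, z up. Base 200 (x) by 130 by 30 mm high; two uprights with V notches, 30 mm thick, at x = -65 and +65 mm (100 mm free between). Seated, the pin's axis is at y = 0, z = 75.5 mm. Across the base at x = 0, along y, a slot 5 wide, 104 long, 25 mm deep (floor at z = 5 mm) holds the scraper.
- left_flank: the two +y flanks of the V notches (one contact line), rigid part of the stand, same origin and axes as the stand. The 90-degree V has its apex at y = 0, z = 50 mm; this flank rises at 45 degrees to y = +30, z = 80 mm. A loose pin pressed down on its top beds on both flanks alike; one clamped in the fingers a little off to the side bears on one flank only
- right_flank: the two -y flanks of the V notches (the other contact line), rigid part of the stand, same origin and axes as the stand; from the apex up to y = -30, z = 80 mm
- scraper: bench scraper, 0.2 kg: steel blade 3 mm thick (x), 100 mm wide (y), with a dark wooden strip 10 mm thick (x), 100 mm wide, along its top edge. Origin: middle of the blade's lower edge; z up along the blade; the strip spans z = 92 to 110 mm. Starts upright in the stand's slot, lower edge 5 mm above the table, 1 mm play each side.
- caddy: fixed white utensil caddy, an open-topped box, outside 56 (x) by 150 (y) by 70 mm high, walls and floor 5 mm, so inside 46 by 140 mm. Origin: centre of its underside, z up. The scraper fits in with its width along the caddy's y; let go, it leans on a wall.
- rolling_pin: thick wooden rolling pin, about 0.18 kg: barrel 36 mm in diameter, 210 mm long, with a 28 mm dark ball knob on a thin neck at its +x end (reaching x = 141 mm). Origin: middle of the barrel, on its axis; x along the axis. Starts on the rack, in either of its places, axis 34 mm above the table.
- rack: fixed wooden rack, 170 mm along y: two notched bars 18 mm thick, 16 mm high (ridges to 21 mm) at x = -70 and +70 mm, 122 mm free between, joined by 8 mm rails at y = -79 and +79 mm. Origin: centre of its underside. Pins lie along its x in two places, y = -45 and +45 mm.
- slim_pin: bystander: plain slim wooden pin, 20 mm in diameter, 220 mm long, no knob, in the other place of the rack. Origin: its middle, on its axis; x along the axis
- bowl: bystander: small open steel bowl, 100 mm across, 45 mm high, beyond the stand. Origin: centre of its underside
- jar: bystander: closed amber glass jar, 64 mm across, 90 mm high, beyond the stand. Origin: centre of its underside

How it is judged:
By the outcome, as a careful person would: the job done as asked, in the order asked, and still so for the second after the job is handed in, while the arm keeps its last pose, push and grip.
It also fails if it takes over 72 s, if anything falls off the work surface, if the arm or the gripper's body presses on something with over 40 N, if the wrist force passes 120 N, or if a joint passes its speed limit or range.

ROBOT

A 6-joint arm with a two-finger parallel gripper is mounted at the origin on the work surface. World frame = base frame: x ahead of the robot, y to its left, z up, the work surface at z = 0. Lengths are in m, angles in degrees, forces in N, time in s.
With the tool pointing down it reaches from about 0.275 to 0.875 m from the base axis. Payload 12.5 kg.
Tool frame: the origin (TCP) lies midway between the tips of the shut fingers; the grasp point (between the pads) lies 19 mm behind it; z points along the fingers, y is the line along which they close (so a half turn about z gives the same grasp; the last joint's range is limited). The gripper opens to 85 mm and grips with 20 to 120 N. Pads are 22 mm wide; open, the fingers measure 114 mm over their backs; the gripper's body (76 mm by 85 mm) begins 54 mm behind the grasp point. The pads swing forward as they close: fully open they stand 13 mm farther back than shut.
Start: joints at [66.257, 20.094, 94.641, -0, 65.266, -4.847], TCP at [0.178, 0.52, 0.231] pointing down, gripper open.
Joint ranges: [-157.81, 157.81], [-45, 120.19], [0.68, 151.7], [-89.99, 269.99], [4.06, 180], [-164.3, 164.3]. Speed limits (degrees/s): [127.2, 127.2, 159.86, 180, 180, 180].

INTERFACE

Orientations are given as a 3x3 rotation matrix whose columns are the frame's x, y, z axes.
In Python, from bench import read_state, snapshot, get_calibration, close_job, outline_of gives the robot as it stands.
- The arm moves only by the tool play_rows, never from a script. Its argument "targets" is a list of rows, each a list of 3 entries, a list of its own where there are three numbers: the turn, a rotation vector about the tool's x, y, z in degrees, then the shift along the tool's x, y, z in cm, then the finger opening in cm, from 0 to 8.54. In form: [[[rx, ry, rz], [x, y, z], fingers], ...]. A call has 1 to 20 rows; each row is the pose to reach, as a shift and turn from the pose commanded when the call began, along the tool's axes at that moment; what a row does not reach only later rows make up. A row lasts 1/8 s, in which the tool goes at most 62.5 mm and 10.7 degrees, less where a joint would pass 70% of its speed; a pose out of reach is approached as far as the arm can. A call with a gripper value outside its range is refused whole. The fingers move at their own pace and stop on an object; "squeeze" is the grip in N (left out, the last holds). Time passes only in rows, so rows that repeat a pose let the fingers close. It gives the time, the measured TCP pose, the force, the opening and the grip force at its end, in the units of the state.
- read_state(): the state, without advancing time (a new reading comes with each control period).
- snapshot(name): name is "scene" or "top" or "wrist"; returns the picture (384x512x3 uint8, blue, green, red); there is no depth.
- get_calibration(name): a dict with "fx", "fy", "cx", "cy" (pixels), "origin" and "rotation" of the camera in the world; the wrist camera has in their place "tool_from_camera" (4x4, takes a point from camera to tool coordinates, whose origin is the TCP and whose axes are the flange's). Camera axes: x right, y up, looking along -z (the intrinsics and any distortion apply to the point x, -y, -z); pixel columns grow to the right and rows downward; lengths in m; the calibration is good to about 2 mm. A picture is of the moment at which its call begins: read the wrist's pose just before it. get_calibration takes no time and is no camera call.
- close_job(): hands the job in; it is judged then, once.
Trained networks look in the newest picture that a camera, given by its name, has taken for a name from the list of things; names that differ only in an ending like _2 or _b are one class to them, and where a whole thing is asked for, a point or a joint stands for the part that bears it (a point fixed in the world has none). Each returns a list of dicts, best first, with "confidence" (0 to 1); they miss things now and then, are a little off and sometimes report something else, mostly with a low value. They report only what shows in the picture. A call takes as long as a camera call.
- outline_of(camera, label): "mask" (384x512 bool, what is visible of it) and "extent" ([left, top, width, height] in pixels, round what is visible of it).
The state is a dict: "t": time; "joint_positions": joint angles; "qd": joint speeds; "tau": joint torques, N m; "tool_pos": TCP position; "tool_rot": TCP orientation; "force": force on the tool from outside, world axes, zero at the start; "torque": the same for the moment, N m; "finger_gap": finger opening in m; "finger_force": force on a finger pad.
Only numpy, scipy, OpenCV 4.12 (cv2) and the standard library are available. Lean on these libraries where they do the work, as an engineer would, in place of code of your own. Each camera call takes 0.05 s, during which the arm holds its last target. There are 200 camera calls.

## Working session

There is one attempt and no reset: what is moved stays moved. The work goes in short steps, Python scripts to look and compute and a tool call to move; the robot and the scene stay as the last step left them, time stands still between calls to the robot, and variables do not carry over. Pictures are saved under pics/ and viewed, at most 10 in all, crops included, and the job is handed in when it is done.

Besides the shell and the picture viewer there is one more tool, called after "Emit:" as a command line: name --argument value ..., lists and objects as JSON in quotes. play_rows: Moves the arm, as the interface text tells. Its arguments: {"type":"object","properties":{"targets":{"type":"array","items":{"type":"array"}},"squeeze":{"type":"number"}},"required":["targets"]}

```bash
mkdir -p pics; ls; python3 - <<'E'
from bench import *
import cv2,numpy as np
s=read_state(); print({k:np.round(v,3).tolist() for k,v in s.items()})
for c in ["top","scene"]:
    im=snapshot(c); cv2.imwrite(f"pics/{c}0.png",im); k=get_calibration(c); print(c,k)
    for l in ["stand","scraper","caddy","rolling_pin","rack","slim_pin","bowl","jar"]:
        o=outline_of(c,l)
        for d in o[:2]:
            m=d["mask"].astype(np.uint8); r=cv2.minAreaRect(cv2.findNonZero(m)); print(l,round(d["confidence"],2),d["extent"],np.round(r[0],1),np.round(r[1],1),round(r[2],1))
print(get_calibration("wrist"))
E
```

```text
pics
{'t': 0.0, 'joint_positions': [66.256, 20.124, 94.678, -0.002, 65.267, -4.844], 'qd': [-0.043, 0.026, -0.027, -0.024, 0.032, -0.001], 'tau': [-0.002, -50.611, -29.139, -0.0, 0.005, -0.0], 'tool_pos': [0.178, 0.52, 0.231], 'tool_rot': [[-0.946, 0.324, -0.0], [0.324, 0.946, -0.001], [0.0, -0.001, -1.0]], 'force': [-0.693, 0.508, 0.337], 'torque': [-0.005, -0.026, -0.023], 'finger_force': 0.0, 'finger_gap': 0.086}
top {'fx': 362.9591383969529, 'fy': 362.9591383969529, 'cx': 265.6319016226841, 'cy': 191.64527851353563, 'origin': array([ 0.45760833, -0.0076052 ,  0.98281962]), 'rotation': array([[ 0.02637294,  0.99057332, -0.13442089],
       [-0.99963735,  0.02686535,  0.00185033],
       [ 0.00544415,  0.13432334,  0.9909226 ]])}
stand 0.68 [212.5, 188.6, 66.5, 82.1] [244.3 228.1] [77.  50.8] 77.3
stand 0.28 [101.7, 186.3, 72.8, 60.5] [137.5 214.9] [59.1 67.9] 89.0
scraper 0.61 [221.7, 219.8, 41.7, 12.4] [242.9 226.3] [ 5.3 41. ] 76.0
caddy 0.63 [354.2, 227.9, 66.8, 30.4] [386.3 243.1] [24.3 67.2] 82.9
rolling_pin 0.57 [146.7, 161.7, 15.6, 96.1] [152.1 209.1] [14.4 94.2] 1.6
rack 0
[... 983 characters left out ...]
 [397.6 259.9] [84.6 68.2] 33.1
slim_pin 0.8 [388.6, 229.4, 56.6, 82.2] [417.1 269.6] [11.3 92.9] 34.2
bowl 0.87 [155.3, 173.7, 42.5, 41.4] [177.5 193. ] [37.5 38.9] 45.0
jar 0.7 [251.7, 236.9, 28.0, 46.0] [266.5 259. ] [44. 29.] 90.0
{'fx': 310.80162015586933, 'fy': 310.80162015586933, 'cx': 257.94920168625555, 'cy': 196.0910570469777, 'tool_from_camera': array([[ 1.26887952e-04,  9.65034721e-01,  2.62122054e-01,
         6.74881977e-02],
       [ 9.99999986e-01, -9.43890455e-05, -1.36574712e-04,
        -7.48528637e-04],
       [-1.07057888e-04,  2.62122068e-01, -9.65034720e-01,
        -1.42834759e-01],
       [ 0.00000000e+00,  0.00000000e+00,  0.00000000e+00,
         1.00000000e+00]])}
```

```bash
cat > h.py <<'E'
from bench import *
import cv2,numpy as np
def cam(c,s=None):
    k=get_calibration(c)
    if c=="wrist":
        s=s or read_state(); T=np.eye(4);T[:3,:3]=s["tool_rot"];T[:3,3]=s["tool_pos"]
        T=T@k["tool_from_camera"]; return k,T[:3,3],T[:3,:3]
    return k,np.array(k["origin"]),np.array(k["rotation"])
def back(K,uv,z):
    k,o,R=K; uv=np.atleast_2d(uv)
    d=np.c_[(uv[:,0]-k["cx"])/k["fx"],-(uv[:,1]-k["cy"])/k["fy"],-np.ones(len(uv))]@R.T
    return o+d*((z-o[2])/d[:,2])[:,None]
def proj(K,P):
    k,o,R=K; p=(np.atleast_2d(P)-o)@R
    return np.c_[k["cx"]-k["fx"]*p[:,0]/p[:,2],k["cy"]+k["fy"]*p[:,1]/p[:,2]]
def box(x0,x1,y0,y1,z0,z1): return np.array([[x,y,z] for x in(x0,x1) for y in(y0,y1) for z in(z0,z1)])
def disc(x,r,ax,n=24):
    a=np.arange(n)*2*np.pi/n;return np.c_[np.full(n,x),r*np.cos(a),r*np.sin(a)] if ax=="x" else np.c_[r*np.cos(a),r*np.sin(a),np.full(n,x)]
ups=[np.array([[x,y,z] for x in xs for y,z in((-65,0),(65,0))]) for xs in((-100,100),)]
MODEL={"caddy":[box(-28,28,-75,75,0,70)],
"rolling_pin":[np.r_[disc(-105,18,"x"),disc(105,18,"x")],np.r_[disc(105,6,"x"),disc(115,6,"x")],np.r_[disc(119,9,"x"),disc(127,14,"x"),disc(136,9,"x")]],
"slim_pin":[np.r_[disc(-110,10,"x"),disc(110,10,"x")]],
"scraper":[box(-5,5,-50,50,92,110)],
"bowl":[np.r_[disc(45,50,"z"),disc(0,30,"z")]],"jar":[np.r_[disc(0,32,"z"),disc(90,32,"z")]]}
def w(P,p,z0): 
    c,s=np.cos(p[2]),np.sin(p[2]); P=P/1000
    return np.c_[p[0]+c*P[:,0]-s*P[:,1],p[1]+s*P[:,0]+c*P[:,1],P[:,2]+z0]
def render(K,parts,p,z0):
    m=np.zeros((384,512),np.uint8)
    for P in parts: cv2.fillConvexPoly(m,cv2.convexHull(np.round(proj(K,w(P,p,z0))*16).astype(np.int32)),1,shift=4)
    return m
def fit(K,mask,parts,p0,z0):
    from scipy.optimize import minimize
    B=lambda m:cv2.GaussianBlur(m.astype(np.float32),(0,0),1.5); t=B(mask)
    f=lambda q:((B(render(K,parts,[q[0]/100,q[1]/100,q[2]/10],z0))-t)**2).sum()
    r=min((minimize(f,[p0[0]*100,p0[1]*100,a*10],method="Nelder-Mead",options=dict(initial_simplex=np.array([p0[0]*100,p0[1]*100,a*10])+np.r_[np.zeros((1,3)),np.eye(3)*[1,1,1]])) for a in p0[2]),key=lambda r:r.fun)
    return [r.x[0]/100,r.x[1]/100,r.x[2]/10],r.fun
E
python3 - <<'E'
from h import *
im=cv2.imread("pics/top0.png"); cv2.imwrite("pics/top0b.png",cv2.resize(im[100:300,80:440],None,fx=2.2,fy=2.2,interpolation=cv2.INTER_CUBIC))
zm={"caddy":.06,"rolling_pin":.034,"slim_pin":.03,"scraper":.108,"bowl":.04,"jar":.08}
z0={"rolling_pin":.034,"slim_pin":.026,"scraper":.005}
for c in ["top","scene"]:
    K=cam(c); snapshot(c)
    for l in zm:
        m=outline_of(c,l)[0]["mask"]; ctr=cv2.findNonZero(m.astype(np.uint8)).reshape(-1,2).mean(0)
        b=back(K,ctr,zm[l])[0]
        p,f=fit(K,m,MODEL[l],[b[0],b[1],np.radians([-150,-90,-30,30,90,150] if l=="rolling_pin" else [-60,0,60])],z0.get(l,0)); print(c,l,np.round(p[:2],4),round(np.degrees(p[2]),1),"err",round(f,1),m.sum())
    m=outline_of(c,"stand")[0]["mask"]|outline_of(c,"scraper")[0]["mask"]
    print("stand ctr base",back(K,cv2.minAreaRect(cv2.findNonZero(m.astype(np.uint8)))[0],.05))
E
```

```text
top caddy [ 0.4614 -0.3218] 7.1 err 7.9 1530
top rolling_pin [0.5166 0.2865] 3.1 err 16.0 1337
top slim_pin [0.5186 0.376 ] 1.9 err 15.6 686
top scraper [0.5332 0.0599] -36.4 err 243.3 345
top bowl [ 0.7233 -0.1426] -55.4 err 20.6 1011
top jar [0.717  0.1278] -58.4 err 22.6 631
stand ctr base [[0.48793748 0.04218855 0.05      ]]
scene caddy [ 0.4639 -0.3218] 7.3 err 13.4 1832Traceback (most recent call last):
  File "<stdin>", line 8, in <module>
IndexError: list index out of range
```

View pics/top0b.png

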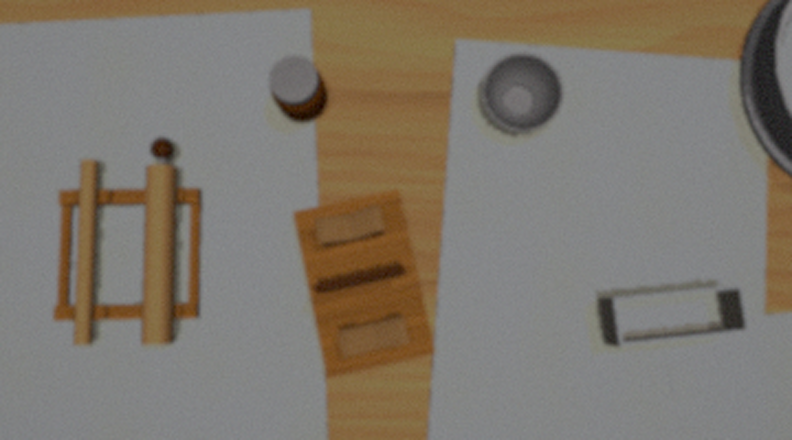

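```bash
cat >> h.py <<'E'
MODEL["stand"]=[box(-100,100,-65,65,0,30)]+[box(a,a+30,-38,38,30,80) for a in(-80,50)]
from scipy.spatial.transform import Rotation as Ro
def goal(x,y,z,yaw,tilt=(0,0,0),s=None):
    "yaw: direction of tool y in world, deg; prints turn (deg) & shift (cm) in tool axes; joint-6 estimate"
    s=s or read_state(); R=np.array(s["tool_rot"]); yr=np.radians(yaw)
    yv=np.array([np.cos(yr),np.sin(yr),0]); zv=np.array([0,0,-1.]); G=np.c_[np.cross(yv,zv),yv,zv]@Ro.from_rotvec(tilt,degrees=True).as_matrix()
    print("turn",np.round(Ro.from_matrix(R.T@G).as_rotvec(degrees=True),2),"shift cm",np.round(R.T@(np.array([x,y,z])-s["tool_pos"])*100,2),"j6~",round(np.degrees(np.arctan2(y,x))-yaw,1))
E
python3 - <<'E'
from h import *
for c in ["top","scene"]:
    K=cam(c); snapshot(c)
    for l,z,zm in (("scraper",.005,.11),("stand",0,.03),("rolling_pin",.034,.034)):
        for d in outline_of(c,l)[:1]:
            m=d["mask"]; ctr=cv2.findNonZero(m.astype(np.uint8)).reshape(-1,2).mean(0); b=back(K,ctr,zm)[0]
            M=MODEL[l]+([box(-1.5,1.5,-50,50,28,92)] if l=="scraper" else [])
            p,f=fit(K,m,M,[b[0],b[1],np.radians([-30,0,14,30])],z); print(c,l,np.round(p[:2],4),round(np.degrees(p[2]),1),"err",round(f,1),m.sum())
goal(.47,.05,.3,14)
E
```

```text
top scraper [0.4908 0.0431] 14.0 err 3.4 192
top stand [0.4902 0.0438] 14.1 err 134.1 3625
top rolling_pin [0.5163 0.2855] 3.5 err 12.2 1303
scene scraper [0.4945 0.0434] 10.1 err 5.8 1030
scene stand [0.4944 0.0437] 13.1 err 922.4 3375
scene rolling_pin [0.5188 0.2842] 2.9 err 34.1 1551
turn [ 0.   0.  57.1] shift cm [-42.85 -35.05  -6.87] j6~ -7.9
```

Emit:
play_rows --targets '[[[0,0,57.1],[-45.1,-35,-1.9],4],[[0,0,57.1],[-45.1,-35,-1.9],4],[[0,0,57.1],[-45.1,-35,-1.9],4],[[0,0,57.1],[-45.1,-35,-1.9],4],[[0,0,57.1],[-45.1,-35,-1.9],4],[[0,0,57.1],[-45.1,-35,-1.9],4],[[0,0,57.1],[-45.1,-35,-1.9],4],[[0,0,57.1],[-45.1,-35,-1.9],4],[[0,0,57.1],[-45.1,-35,-1.9],4],[[0,0,57.1],[-45.1,-35,-1.9],4],[[0,0,57.1],[-45.1,-35,-1.9],4],[[0,0,57.1],[-45.1,-35,-1.9],4]]'

```text
t: 3.4
tool_pos: [0.4908, 0.0442, 0.2503]
tool_rot: [[-0.243, 0.97, -0.0], [0.97, 0.243, 0.0], [0.0, -0.0, -1.0]]
force: [0.5, -0.2, -0.9]
finger_gap: 0.0402
finger_force: 0.0
```

```bash
python3 - <<'E'
from h import *
s=read_state(); print(s["t"],s["tool_pos"],s["joint_positions"]); K=cam("wrist",s)
im=snapshot("wrist"); o=outline_of("wrist","scraper")
for d in o[:1]:
    m=d["mask"]; print(d["confidence"],d["extent"])
    for M,z in ((MODEL["scraper"],.005),(MODEL["scraper"]+[box(-1.5,1.5,-50,50,28,92)],.005)):
        p,f=fit(K,m,M,[.491,.043,np.radians([0,14,25])],z);print("scraper",np.round(p[:2],4),np.degrees(p[2]),f,m.sum())
    cs,_=cv2.findContours(m.astype(np.uint8),0,1); cv2.drawContours(im,cs,-1,(0,0,255),1)
# stand fit overlay
for l in ["stand"]:
    for d in outline_of("wrist",l)[:1]:
        p2,f=fit(K,d["mask"]|m,MODEL[l],[.49,.043,np.radians([0,14,25])],0);print(l,d["confidence"],np.round(p2[:2],4),np.degrees(p2[2]),f,d["mask"].sum())
for P in MODEL["stand"][:1]:
    for q in proj(K,w(P,[p[0],p[1],p[2]],0)): cv2.circle(im,tuple(int(v) for v in q),2,(0,255,0),-1)
q=[[x,y,z] for x in(-80,-50,50,80) for y,z in((-30,80),(0,50),(30,80))]
for a in proj(K,w(np.array(q,float),p,0)): cv2.circle(im,tuple(int(v) for v in a),1,(255,0,0),-1)
cv2.imwrite("pics/w1.png",cv2.resize(im,None,fx=1.5,fy=1.5))
E
```

```text
3.4 [0.49080779 0.04422726 0.25025544] [-2.70732595e-01  1.29389744e+01  1.01543526e+02  1.09089483e-02
  6.55368173e+01 -1.43522725e+01]
0.72 [251.2, 124.8, 14.7, 115.8]
scraper [0.4898 0.0423] 13.829713691781539 16.296722412109375 1170
scraper [0.49   0.0415] 13.836084669462137 15.48996353149414 1170
stand 0.84 [0.4907 0.0407] 14.114498820093955 210.0371856689453 17093
```

View pics/w1.png

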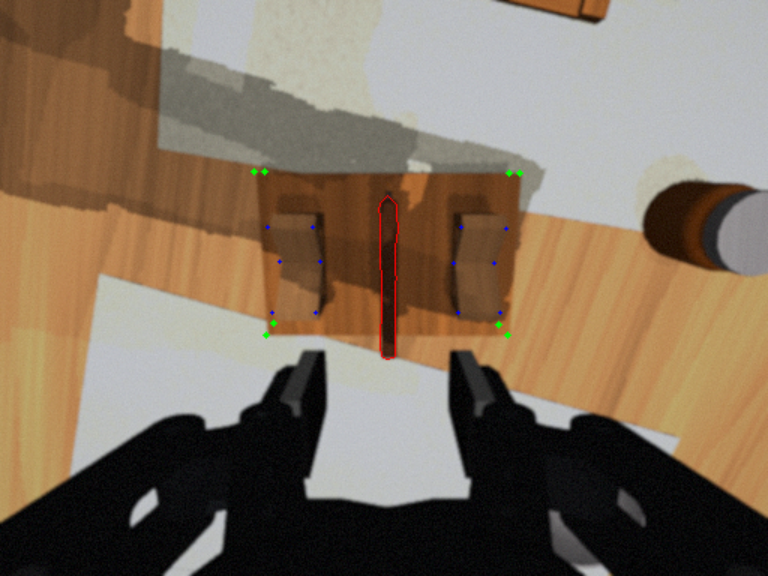

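Emit:
play_rows --targets '[[[0,0,0],[-0.1,-0.1,5],4],[[0,0,0],[-0.2,-0.1,9.5],4],[[0,0,0],[-0.2,-0.1,13],4],[[0,0,0],[-0.2,-0.1,15],4],[[0,0,0],[-0.2,-0.1,16.2],4],[[0,0,0],[-0.2,-0.1,16.2],2],[[0,0,0],[-0.2,-0.1,16.2],1.6],[[0,0,0],[-0.2,-0.1,16.2],1.6]]' --squeeze 20

```text
t: 4.55
tool_pos: [0.4914, 0.041, 0.0891]
tool_rot: [[-0.242, 0.97, 0.001], [0.97, 0.242, -0.0], [-0.0, 0.001, -1.0]]
force: [-1.1, -0.6, 0.4]
finger_gap: 0.0161
finger_force: 0.0
```

```bash
python3 - <<'E'
from h import *
s=read_state(); print(s["t"],s["tool_pos"],s["force"],s["finger_gap"]); K=cam("wrist",s)
im=snapshot("wrist"); cv2.imwrite("pics/w2.png",im)
E
```

```text
4.55 [0.49136146 0.04101743 0.08906206] [-1.14829289 -0.63466678  0.36135317] 0.016051369589628706
```

View pics/w2.png

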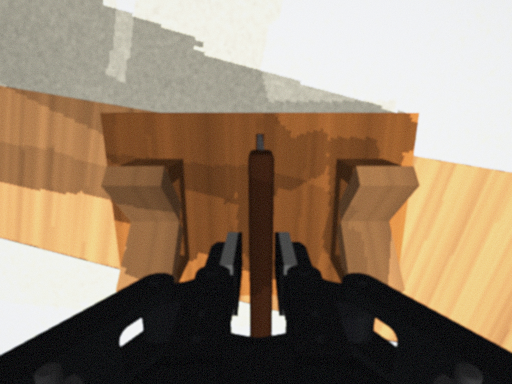

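Emit:
play_rows --targets '[[[0,0,0],[0,0.05,0.1],1.2],[[0,0,0],[0,0.05,0.2],0.7],[[0,0,0],[0,0.05,0.2],0.5],[[0,0,0],[0,0.05,0.2],0.5],[[0,0,0],[0,0.05,0.2],0.5]]' --squeeze 40

```text
t: 5.22
tool_pos: [0.4924, 0.0412, 0.0875]
tool_rot: [[-0.242, 0.97, 0.002], [0.97, 0.242, 0.0], [-0.0, 0.002, -1.0]]
force: [-2.1, 1.8, 13.0]
finger_gap: 0.009
finger_force: 39.7
```

Emit:
play_rows --targets '[[[0,0,0],[0,0,-0.6],0.5],[[0,0,0],[0,0,-1.5],0.5],[[0,0,0],[0,0,-3],0.5],[[0,0,0],[0,0,-5],0.5],[[0,0,0],[0,0,-8],0.5],[[0,0,0],[0,0,-12],0.5],[[0,0,0],[0,0,-14],0.5],[[0,0,0],[0,0,-14],0.5]]'

```text
t: 6.22
tool_pos: [0.4919, 0.0411, 0.228]
tool_rot: [[-0.242, 0.97, 0.003], [0.97, 0.242, -0.0], [-0.001, 0.003, -1.0]]
force: [-0.5, -0.6, -2.1]
finger_gap: 0.0096
finger_force: 39.4
```

```bash
python3 - <<'E'
from h import *
s=read_state(); print(s["t"],s["tool_pos"],s["force"],s["finger_gap"]); K=cam("wrist",s)
im=snapshot("wrist"); cv2.imwrite("pics/w3.png",im)
d=outline_of("wrist","scraper")
if d:
    m=d[0]["mask"]; cs,_=cv2.findContours(m.astype(np.uint8),0,1); cv2.drawContours(im,cs,-1,(0,0,255),1); print(d[0]["extent"])
    k,o,R=K; TP=s["tool_pos"]
    for z in (.06,.1): print(proj(K,[TP+np.array([0,0,-z]) ]))
d=outline_of("wrist","stand")
if d:
    p2,f=fit(K,d[0]["mask"],MODEL["stand"],[.49,.043,np.radians([0,14,25])],0);print("stand",d[0]["confidence"],np.round(p2[:2],4),np.degrees(p2[2]),f,d[0]["mask"].sum())
cv2.imwrite("pics/w3.png",cv2.resize(im,None,fx=1.5,fy=1.5))
c,a=[.4625,-.3218],np.radians(7.2)
goal(.4625+.010*np.cos(a),-.3218+.01*np.sin(a),.25,7.2)
E
```

```text
6.225 [0.49192865 0.0411039  0.22803032] [-0.52246415 -0.58438456 -2.0680127 ] 0.009624796478148876
[246.1, 130.4, 26.6, 206.7]
[[259.79017305 211.80474861]]
[[259.3423745  196.42188416]]
stand 0.68 [0.4902 0.0417] 14.140078250156623 1886.4439697265625 18751
turn [-0.09 -0.02  6.8 ] shift cm [-34.64 -10.54  -2.45] j6~ -41.4
```

View pics/w3.png

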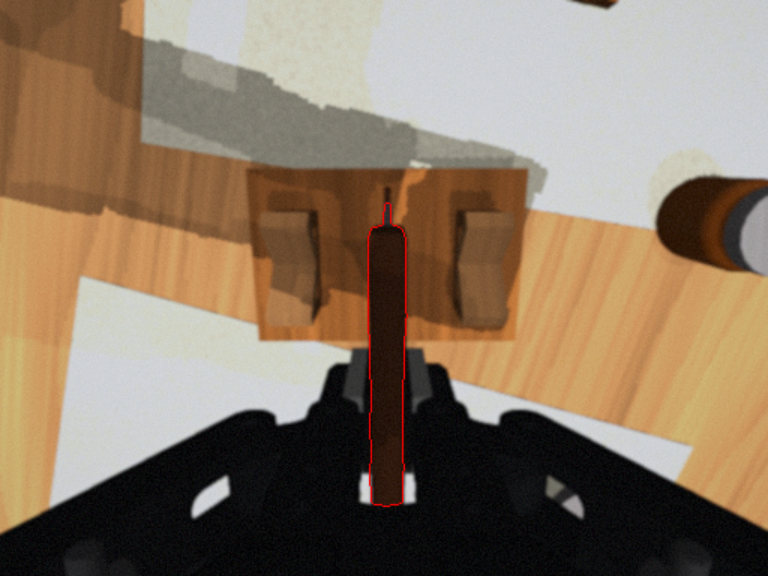

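Emit:
play_rows --targets '[[[0,0,6.8],[-34.6,-10.5,-2.5],0.5],[[0,0,6.8],[-34.6,-10.5,-2.5],0.5],[[0,0,6.8],[-34.6,-10.5,-2.5],0.5],[[0,0,6.8],[-34.6,-10.5,-2.5],0.5],[[0,0,6.8],[-34.6,-10.5,-2.5],0.5],[[0,0,6.8],[-34.6,-10.5,-2.5],0.5],[[0,0,6.8],[-34.6,-10.5,-2.5],0.5],[[0,0,6.8],[-34.6,-10.5,-2.5],0.5],[[0,0,6.8],[-34.6,-10.5,-2.5],0.5]]'

```text
t: 7.5
tool_pos: [0.4734, -0.3188, 0.2508]
tool_rot: [[-0.127, 0.992, -0.001], [0.992, 0.127, 0.001], [0.001, -0.001, -1.0]]
force: [-0.5, -0.5, -0.9]
finger_gap: 0.0093
finger_force: 39.4
```

```bash
python3 - <<'E'
from h import *
s=read_state(); print(s["t"],s["tool_pos"],s["force"],s["finger_gap"]); K=cam("wrist",s)
im=snapshot("wrist"); c=[.4625,-.3218,np.radians(7.2)]
d=outline_of("wrist","scraper"); m=np.zeros((384,512),bool)
d2=outline_of("wrist","caddy")
if d2: print(d2[0]["confidence"],d2[0]["extent"])
Q=[[x,y,70] for x in(-28,28) for y in(-75,75)]+[[x,y,70] for x in(-23,23) for y in(-70,70)]
for a in proj(K,w(np.array(Q,float),c,0)): cv2.circle(im,tuple(int(v) for v in a),2,(0,0,255),-1)
cv2.imwrite("pics/w4.png",cv2.resize(im,None,fx=1.5,fy=1.5))
a=c[2]; X=lambda d:(c[0]+d*np.cos(a),c[1]+d*np.sin(a))
goal(*X(.018),.25,7.2,(7,0,0)); goal(*X(.018),.089,7.2,(7,0,0))
E
```

```text
7.5 [ 0.47335457 -0.31884247  0.25084341] [-0.47431219 -0.51195725 -0.90555031] 0.009319778809895197
0.83 [218.1, 107.8, 54.9, 134.6]
turn [7.   0.   0.07] shift cm [-0.12  0.68  0.13] j6~ -40.8
turn [7.   0.   0.07] shift cm [-0.12  0.68 16.23] j6~ -40.8
```

View pics/w4.png

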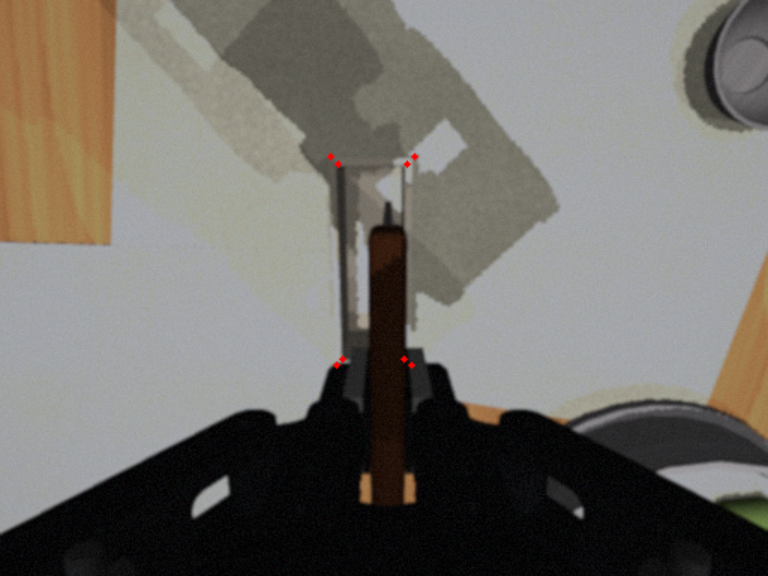

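Emit:
play_rows --targets '[[[7,0,0],[-0.1,0.7,2],0.5],[[7,0,0],[-0.1,0.7,6],0.5],[[7,0,0],[-0.1,0.7,10],0.5],[[7,0,0],[-0.1,0.7,13],0.5],[[7,0,0],[-0.1,0.7,15],0.5],[[7,0,0],[-0.1,0.7,16],0.5],[[7,0,0],[-0.1,0.7,16.2],0.5],[[7,0,0],[-0.1,0.7,16.2],0.5]]'

```text
t: 8.65
tool_pos: [0.4807, -0.3203, 0.09]
tool_rot: [[-0.126, 0.985, -0.12], [0.992, 0.125, -0.016], [-0.001, -0.121, -0.993]]
force: [1.0, 0.9, -1.2]
finger_gap: 0.0091
finger_force: 39.4
```

Free of contact, just above the floor. Release and lift.

Emit:
play_rows --targets '[[[0,0,0],[0,0,0.1],1.5],[[0,0,0],[0,0,0.1],3],[[0,0,0],[0,0,0.1],5],[[0,0,0],[0,0,0],6],[[0,0,0],[0,0,-0.3],6],[[0,0,0],[0,0,-1.5],6],[[0,0,0],[0,0,-4],6],[[0,0,0],[0,0,-8],6],[[0,0,0],[0,0,-12],6],[[0,0,0],[0,0,-16],6],[[0,0,0],[0,0,-16],6]]'

```text
t: 10.02
tool_pos: [0.501, -0.3183, 0.2521]
tool_rot: [[-0.126, 0.985, -0.116], [0.992, 0.124, -0.019], [-0.004, -0.117, -0.993]]
force: [-0.8, -0.2, -0.2]
finger_gap: 0.06
finger_force: 0.0
```

```bash
python3 - <<'E'
from h import *
s=read_state(); print(s["t"],s["tool_pos"],s["force"],s["finger_gap"])
im=snapshot("wrist"); im2=snapshot("scene"); cv2.imwrite("pics/w5.png",np.hstack([cv2.resize(im,(400,300)),cv2.resize(im2[40:240,120:386],(400,300))]))
goal(.5175,.285,.22,93.2)
E
```

```text
10.025 [ 0.5010068  -0.31829521  0.25205633] [-0.77661202 -0.22937969 -0.20910649] 0.06002558797570212
turn [ -5.63  -5.23 -85.88] shift cm [59.56  9.61  1.67] j6~ -64.4
```

View pics/w5.png

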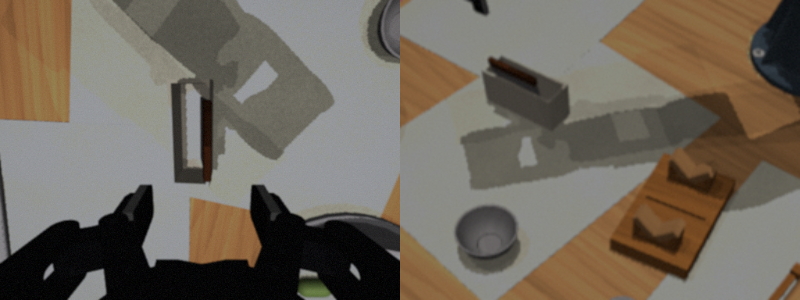

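Emit:
play_rows --targets '[[[-5.6,-5.2,-85.9],[59.5,9.6,1.7],6],[[-5.6,-5.2,-85.9],[59.5,9.6,1.7],6],[[-5.6,-5.2,-85.9],[59.5,9.6,1.7],6],[[-5.6,-5.2,-85.9],[59.5,9.6,1.7],6],[[-5.6,-5.2,-85.9],[59.5,9.6,1.7],6],[[-5.6,-5.2,-85.9],[59.5,9.6,1.7],6],[[-5.6,-5.2,-85.9],[59.5,9.6,1.7],6],[[-5.6,-5.2,-85.9],[59.5,9.6,1.7],6],[[-5.6,-5.2,-85.9],[59.5,9.6,1.7],6],[[-5.6,-5.2,-85.9],[59.5,9.6,1.7],6],[[-5.6,-5.2,-85.9],[59.5,9.6,1.7],6],[[-5.6,-5.2,-85.9],[59.5,9.6,1.7],6],[[-5.6,-5.2,-85.9],[59.5,9.6,1.7],6]]'

```text
t: 11.75
tool_pos: [0.5176, 0.2832, 0.2193]
tool_rot: [[-0.998, -0.055, -0.001], [-0.055, 0.998, -0.0], [0.001, -0.0, -1.0]]
force: [0.8, -1.2, 0.3]
finger_gap: 0.0601
finger_force: 0.0
```

```bash
python3 - <<'E'
from h import *
s=read_state(); print(s["t"],s["tool_pos"],s["force"],s["finger_gap"],s["joint_positions"]); K=cam("wrist",s)
im=snapshot("wrist")
for d in outline_of("wrist","rolling_pin")[:2]:
    m=d["mask"]; p,f=fit(K,m,MODEL["rolling_pin"],[.5175,.285,np.radians([0,3])],.034); print(d["confidence"],d["extent"],np.round(p[:2],4),np.degrees(p[2]),f,m.sum())
    cs,_=cv2.findContours(m.astype(np.uint8),0,1); cv2.drawContours(im,cs,-1,(0,0,255),1)
cv2.imwrite("pics/w6.png",cv2.resize(im,None,fx=1.5,fy=1.5))
E
```

```text
11.75 [0.51759373 0.28322023 0.21934248] [ 0.79525684 -1.186624    0.30398778] 0.06006209106966575 [ 2.41562701e+01  2.49677443e+01  8.91768479e+01  2.51568114e-02
  6.59363163e+01 -6.90000557e+01]
0.82 [241.0, 69.5, 39.3, 221.1] [0.5182 0.2834] 2.3850852845054593 25.340404510498047 7239
```

View pics/w6.png

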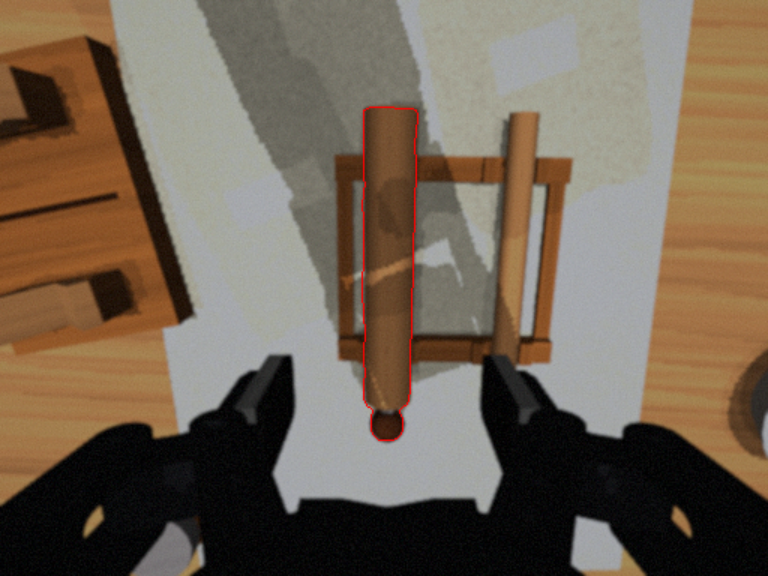

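Emit:
play_rows --targets '[[[0,0,0.5],[0,0,5],5],[[0,0,0.5],[0,0,10],5],[[0,0,0.5],[0,0,14.5],5],[[0,0,0.5],[0,0,17.5],5],[[0,0,0.5],[0,0,19.3],5],[[0,0,0.5],[0,0,20],5],[[0,0,0.5],[0,0,20],4.2],[[0,0,0.5],[0,0,20],3.7]]' --squeeze 40

```text
t: 12.85
tool_pos: [0.518, 0.2846, 0.0206]
tool_rot: [[-0.999, -0.047, 0.001], [-0.047, 0.999, 0.001], [-0.001, 0.001, -1.0]]
force: [0.5, -0.5, 0.4]
finger_gap: 0.0373
finger_force: 0.0
```

Emit:
play_rows --targets '[[[0,0,0],[0,0,0],3],[[0,0,0],[0,0,0],3],[[0,0,0],[0,0,0],3],[[0,0,0],[0,0,0],3]]'

```text
t: 13.35
tool_pos: [0.518, 0.2846, 0.0208]
tool_rot: [[-0.999, -0.047, 0.001], [-0.047, 0.999, 0.001], [-0.001, 0.001, -1.0]]
force: [-1.6, 0.2, 6.1]
finger_gap: 0.0347
finger_force: 39.4
```

Emit:
play_rows --targets '[[[0,0,0],[0,0,-1],3],[[0,0,0],[0,0,-3],3],[[0,0,0],[0,0,-7],3],[[0,0,0],[0,0,-12],3],[[0,0,0],[0,0,-17],3],[[0,0,0],[0,0,-18],3],[[0,0,0],[0,0,-18],3]]'

```text
t: 14.22
tool_pos: [0.5175, 0.2843, 0.2003]
tool_rot: [[-0.999, -0.047, 0.0], [-0.047, 0.999, 0.001], [-0.0, 0.001, -1.0]]
force: [-0.2, 0.9, -2.7]
finger_gap: 0.0347
finger_force: 40.4
```

```bash
python3 - <<'E'
from h import *
s=read_state(); print(s["t"],s["tool_pos"],s["force"],s["finger_gap"]); snapshot("wrist"); K=cam("wrist",s)
for d in outline_of("wrist","rolling_pin")[:1]: print(d["confidence"],d["extent"])
goal(.4905,.042,.2,104.1)
E
```

```text
14.225 [0.51746941 0.28427753 0.2002693 ] [-0.21937853  0.88173357 -2.74399741] 0.03472823964445072
0.84 [207.6, 0.0, 103.8, 334.6]
turn [ -0.02  -0.18 -11.38] shift cm [  3.78 -24.05  -0.14] j6~ -99.2
```

Emit:
play_rows --targets '[[[0,0,-11.4],[3.8,-24,0],3],[[0,0,-11.4],[3.8,-24,0],3],[[0,0,-11.4],[3.8,-24,0],3],[[0,0,-11.4],[3.8,-24,0],3],[[0,0,-11.4],[3.8,-24,0],3],[[0,0,-11.4],[3.8,-24,0],3],[[0,0,-11.4],[3.8,-24,0],3]]'

```text
t: 15.2
tool_pos: [0.4909, 0.0438, 0.199]
tool_rot: [[-0.969, -0.245, -0.002], [-0.245, 0.969, 0.0], [0.002, 0.001, -1.0]]
force: [0.2, -0.7, -1.0]
finger_gap: 0.0346
finger_force: 40.6
```

```bash
python3 - <<'E'
from h import *
s=read_state(); print(s["t"],s["tool_pos"],s["tool_rot"],s["force"]); snapshot("wrist"); K=cam("wrist",s)
im=snapshot("wrist")
d=outline_of("wrist","rolling_pin")[0]; m=d["mask"]
p,f=fit(K,m,MODEL["rolling_pin"],[.49,.042,np.radians([10,14])],s["tool_pos"][2]+.0132); print("pin",d["confidence"],np.round(p[:2],4),np.degrees(p[2]),f,m.sum())
for q in proj(K,w(np.array([[x,y,z] for x in(-80,-50,50,80) for y,z in((-30,80),(30,80))]+[[x,y,30] for x in(-100,100) for y in(-65,65)],float),[.4903,.042,np.radians(14)],0)): cv2.circle(im,tuple(int(v) for v in q),2,(255,0,0),-1)
cs,_=cv2.findContours(m.astype(np.uint8),0,1); cv2.drawContours(im,cs,-1,(0,0,255),1)
cv2.imwrite("pics/w7.png",cv2.resize(im,None,fx=1.5,fy=1.5))
goal(.4903,.042,.075,104.0)
E
```

```text
15.2 [0.49085626 0.04383169 0.1990271 ] [[-9.69430805e-01 -2.45357624e-01 -1.88418579e-03]
 [-2.45358582e-01  9.69432350e-01  2.91856950e-04]
 [ 1.75498134e-03  7.45236273e-04 -9.99998182e-01]] [ 0.15712136 -0.65831111 -1.00177903]
pin 0.74 [0.4902 0.0436] 13.969717724287822 3428.92822265625 28874
turn [ 0.03 -0.07  0.2 ] shift cm [ 0.09 -0.15 12.43] j6~ -99.1
```

View pics/w7.png

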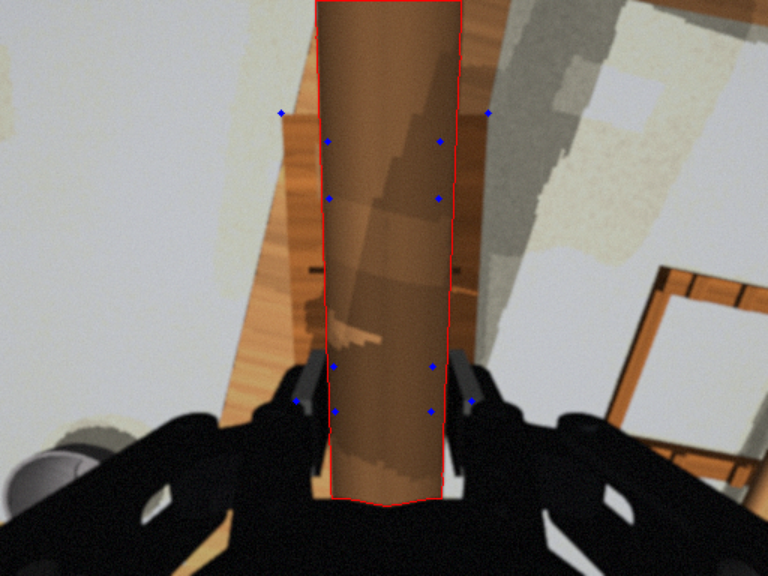

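Emit:
play_rows --targets '[[[0,0,0.2],[0.1,-0.15,5],3],[[0,0,0.2],[0.1,-0.15,9],3],[[0,0,0.2],[0.1,-0.15,11.5],3],[[0,0,0.2],[0.1,-0.15,12.6],3],[[0,0,0.2],[0.1,-0.15,13.1],3],[[0,0,0.2],[0.1,-0.15,13.1],3],[[0,0,0.2],[0.1,-0.15,13.1],3]]'

```text
t: 16.23
tool_pos: [0.4907, 0.0411, 0.0693]
tool_rot: [[-0.971, -0.241, 0.0], [-0.241, 0.971, 0.0], [-0.0, -0.0, -1.0]]
force: [0.1, -0.1, -1.5]
finger_gap: 0.0347
finger_force: 40.6
```

```bash
cat > f.py <<'E'
from h import *
s=read_state(); R=np.array(s["tool_rot"]); print(s["t"],np.round(s["tool_pos"],4),"F tool(N)",np.round(R.T@s["force"],2),"T tool",np.round(R.T@s["torque"],3),"gap",s["finger_gap"],s["finger_force"])
E
python3 f.py
```

```text
16.225 [0.4907 0.0411 0.0693] F tool(N) [-0.04 -0.1   1.52] T tool [-0.006  0.012  0.046] gap 0.03474867506958926 40.632115602493286
```

Emit:
play_rows --targets '[[[0,0,0],[0,0,0.2],3],[[0,0,0],[0,0,0.4],3],[[0,0,0],[0,0,0.4],3]]'

```text
t: 16.6
tool_pos: [0.4902, 0.0411, 0.0644]
tool_rot: [[-0.971, -0.241, -0.001], [-0.241, 0.971, 0.0], [0.001, 0.0, -1.0]]
force: [-1.1, 0.5, -1.6]
finger_gap: 0.0347
finger_force: 40.6
```

```bash
python3 f.py
```

```text
16.6 [0.4902 0.0411 0.0644] F tool(N) [0.91 0.76 1.63] T tool [ 0.034  0.028 -0.015] gap 0.034691360747569455 40.63153803348541
```

Emit:
play_rows --targets '[[[0,0,0],[0,0,0.1],3],[[0,0,0],[0,0,0.15],3],[[0,0,0],[0,0,0.15],3]]'

```text
t: 16.98
tool_pos: [0.4902, 0.0411, 0.063]
tool_rot: [[-0.971, -0.241, -0.001], [-0.241, 0.971, 0.0], [0.001, 0.0, -1.0]]
force: [-0.2, 0.2, -0.7]
finger_gap: 0.0349
finger_force: 40.6
```

```bash
python3 f.py
```

```text
16.975 [0.4902 0.0411 0.063 ] F tool(N) [0.17 0.26 0.69] T tool [-0.097 -0.046 -0.01 ] gap 0.034895299939590306 40.627843737602234
```

Emit:
play_rows --targets '[[[0,0,0],[0,0,0.1],3],[[0,0,0],[0,0,0.1],3]]'

```text
t: 17.23
tool_pos: [0.4903, 0.0413, 0.0626]
tool_rot: [[-0.971, -0.241, -0.001], [-0.241, 0.971, 0.0], [0.001, 0.0, -1.0]]
force: [-3.7, 1.9, 7.2]
finger_gap: 0.0347
finger_force: 41.6
```

```bash
python3 f.py
```

```text
17.225 [0.4903 0.0413 0.0626] F tool(N) [ 3.11  2.75 -7.22] T tool [-0.458  0.379 -0.089] gap 0.03466941620600074 41.59887492656708
```

Emit:
play_rows --targets '[[[0,0,0],[0,0.03,-0.1],3],[[0,0,0],[0,0.03,-0.1],3.8],[[0,0,0],[0,0.03,-0.1],4.2],[[0,0,0],[0,0.03,-0.1],4.2],[[0,0,0],[0,0.03,-0.1],4.2],[[0,0,0],[0,0.03,-0.1],4.2],[[0,0,0],[0,0.03,-0.1],4.2]]'

```text
t: 18.1
tool_pos: [0.4901, 0.0414, 0.063]
tool_rot: [[-0.971, -0.241, -0.001], [-0.241, 0.971, 0.0], [0.001, 0.0, -1.0]]
force: [-0.0, -0.4, 0.1]
finger_gap: 0.042
finger_force: 0.0
```

```bash
python3 f.py; python3 - <<'E'
from h import *
s=read_state(); K=cam("wrist",s)
im=snapshot("wrist"); cv2.imwrite("pics/w8.png",cv2.resize(im,None,fx=1.5,fy=1.5))
sc=cam("scene"); snapshot("scene"); 
for d in outline_of("scene","rolling_pin")[:1]:
    m=d["mask"]; p,f=fit(sc,m,MODEL["rolling_pin"],[.49,.042,np.radians([14])],.0755); print("scene pin",d["confidence"],np.round(p[:2],4),np.degrees(p[2]),f,m.sum())
E
```

```text
18.1 [0.4901 0.0414 0.063 ] F tool(N) [ 0.12 -0.38 -0.12] T tool [ 0.028  0.005 -0.03 ] gap 0.041995038680043124 0.0
scene pin 0.91 [0.4973 0.0429] 14.928679292557126 369.7376708984375 912
```

View pics/w8.png

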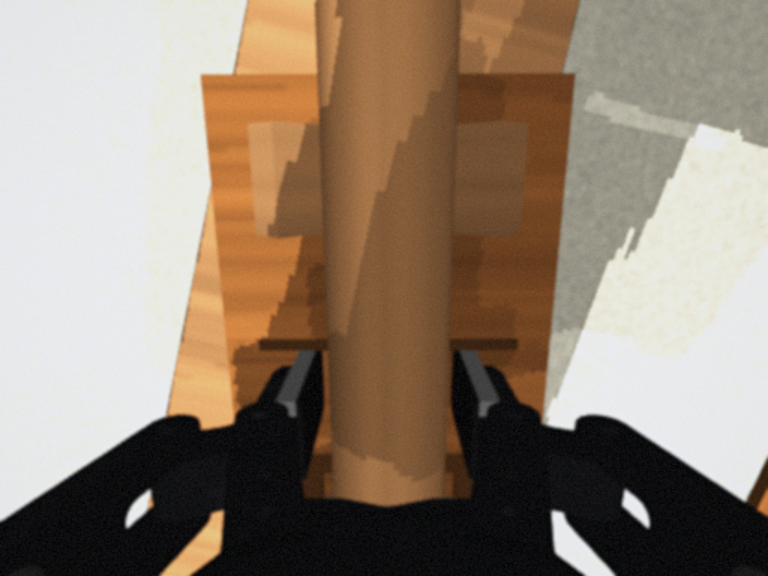

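Emit:
play_rows --targets '[[[0,0,0],[0,0.07,0],4],[[0,0,0],[0,0.07,0],3.7],[[0,0,0],[0,0.07,0],3],[[0,0,0],[0,0.07,0],3],[[0,0,0],[0,0.07,0],3],[[0,0,0],[0,0.07,0],3]]' --squeeze 40

```text
t: 19.0
tool_pos: [0.4901, 0.0417, 0.0633]
tool_rot: [[-0.971, -0.241, -0.001], [-0.241, 0.971, -0.0], [0.001, -0.0, -1.0]]
force: [-2.2, -4.4, 6.4]
finger_gap: 0.0346
finger_force: 39.5
```

```bash
python3 f.py;python3 f.py
```

```text
19.0 [0.4901 0.0417 0.0633] F tool(N) [ 3.18 -3.77 -6.4 ] T tool [0.767 0.477 0.027] gap 0.034572523886064924 39.54381287097931
19.0 [0.4901 0.0417 0.0633] F tool(N) [ 3.18 -3.77 -6.4 ] T tool [0.767 0.477 0.027] gap 0.034572523886064924 39.54381287097931
```

Emit:
play_rows --targets '[[[0,0,0],[0.03,-0.04,0.04],3],[[0,0,0],[0.03,-0.04,0.04],3],[[0,0,0],[0.03,-0.04,0.04],3]]'

```text
t: 19.38
tool_pos: [0.4901, 0.0417, 0.0632]
tool_rot: [[-0.971, -0.24, -0.0], [-0.24, 0.971, 0.0], [0.0, 0.0, -1.0]]
force: [-2.8, -1.3, 11.1]
finger_gap: 0.0345
finger_force: 40.2
```

```bash
python3 f.py
```

```text
19.375 [0.4901 0.0417 0.0632] F tool(N) [  3.    -0.55 -11.1 ] T tool [0.075 0.51  0.095] gap 0.03449791132618104 40.20032823085785
```

Emit:
play_rows --targets '[[[0,0,0],[0.02,0,0],3],[[0,0,0],[0.02,0,0],3],[[0,0,0],[0.02,0,0],3],[[0,0,0],[0.02,0,0],3],[[0,0,0],[0.02,0,0],3],[[0,0,0],[0.02,0,0],3]]'

```text
t: 20.12
tool_pos: [0.4901, 0.0417, 0.0633]
tool_rot: [[-0.971, -0.24, 0.0], [-0.24, 0.971, 0.0], [-0.0, 0.0, -1.0]]
force: [-2.6, -0.8, 8.9]
finger_gap: 0.0347
finger_force: 40.1
```

```bash
python3 f.py; python3 - <<'E'
from h import *
im2=snapshot("scene"); cv2.imwrite("pics/s9.png",cv2.resize(im2[40:310,130:490],(800,600)))
E
python3 f.py
```

```text
20.125 [0.4901 0.0417 0.0633] F tool(N) [ 2.71 -0.15 -8.91] T tool [0.108 0.273 0.031] gap 0.034711124382809835 40.090320110321045
20.175 [0.4901 0.0416 0.0632] F tool(N) [ 1.94 -0.37 -9.92] T tool [0.095 0.218 0.06 ] gap 0.03505863512264719 40.0901734828949
```

View pics/s9.png

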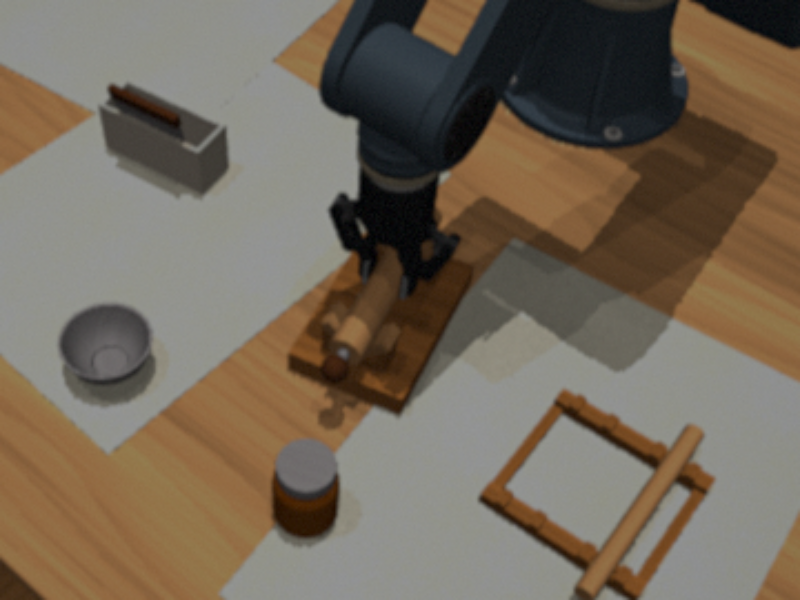

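The scene picture shows the pin lying in both V notches under the gripper (~(370,300)), the scraper in the caddy (~(150,110)), and the slim pin, bowl and jar where they were. The push is about 10 N and the sideways force is close to zero.

```bash
python3 -c "
from bench import close_job
print(close_job())"
```

```text
the job is handed in; nothing more can be done
None
```

The job is handed in at about 20 s of robot time: the scraper stands released in the caddy, and the gripper is still holding the thick pin in both V notches with about 10 N down and almost no sideways force. The slim pin, bowl and jar were not touched.

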